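# Find the hidden catch of the drip box

### The arm

A 7-joint arm with a two-finger parallel gripper is mounted at the origin on the work surface. World frame = base frame: x ahead of the robot, y to its left, z up, the work surface at z = 0. Lengths are in m, angles in rad, forces in N, time in s.
With the tool pointing down it reaches from about 0.4 to 0.9 m from the base axis. Payload 5.5 kg.
Tool frame: the origin (TCP) lies midway between the tips of the shut fingers; the grasp point (between the pads) lies 19 mm behind it (r.grasp_offset is the distance from the TCP to the grasp point, in m); z points along the fingers, y is the line along which they close (so a half turn about z gives the same grasp; the last joint's range is limited). The gripper opens to 92 mm and grips with 3 to 60 N. Pads are 19 mm wide; open, the fingers measure 130 mm over their backs; the gripper's body (75 mm by 190 mm) begins 47 mm behind the grasp point.
Start: joints at [-0.999, 0.501, -0.427, 1.55, 0.221, 1.138, -0.21], TCP at [0.198, 0.619, 0.227] pointing down, gripper open.
Joint ranges: [-2.88, 2.88], [-0.31, 2.03], [-1.54, 1.56], [0.2, 2.42], [-1.41, 4.55], [0.19, 2.02], [-2.57, 2.57]. Speed limits (rad/s): [2.57, 2.57, 3.14, 3.14, 3.14, 3.14, 3.14].

### API

Orientations are given as [roll, pitch, yaw] about the fixed x, y, z axes, in that order (R = Rz(yaw) Ry(pitch) Rx(roll)).
In Python, from bench import r, snapshot, job, look_for gives the robot as it stands.
- The arm moves only by the shell command python3 -m creep 'ROWS' [FORCE]. ROWS is JSON, a list that holds one entry, the list of rows, each a list of 5 numbers: the opening, from 0 (shut) to 1 (fully open), then the shift along the tool's x, y, z in cm, then the turn about the tool's z in degrees. In form: [[[jaw, tx, ty, tz, yaw], ...]]. A call has 1 to 20 rows; each row is the pose to reach, as a shift and turn from the pose commanded when the call began, along the tool's axes at that moment; what a row does not reach only later rows make up. A row lasts 1/12 s, in which the tool goes at most 41.7 mm and 7.16 degrees, less where a joint would pass 70% of its speed; a pose out of reach is approached as far as the arm can. A call with a gripper value outside its range is refused whole. The fingers move at their own pace and stop on an object; FORCE is the grip in N (left out, the last holds). Time passes only in rows, so rows that repeat a pose let the fingers close. It gives the time, the measured TCP pose, the force, the opening and the grip force at its end, in the units of the state.
- r.sense(): the state, without advancing time (a new reading comes with each control period).
- snapshot(name): name is "side" or "top" or "wrist"; returns a dict with "color" (480x640x3 uint8, red, green, blue), "intrinsics" (3x3 intrinsics, pixels), "xyz" and "orientation" of the camera in the world; the wrist camera has in their place "mount" (4x4, takes a point from camera to tool coordinates, whose origin is the TCP and whose axes are the flange's). Camera axes: x right, y down, z forward; pixel columns grow to the right and rows downward; lengths in m; the calibration is good to about 2 mm. The wrist camera is an equidistant fisheye: a pixel r from the principal point sees the ray r / f radians off the axis. A picture is of the moment at which its call begins: read the wrist's pose just before it. There is no depth.
- job.finish_job(): hands the job in; it is judged then, once.
Trained networks look in a picture, given as the dict that the camera call returned (one of the last four; its "shot" number tells which), for a name from the list of things; names that differ only in an ending like _2 or _b are one class to them, and where a whole thing is asked for, a point or a joint stands for the part that bears it (a point fixed in the world has none). Each returns a list of dicts, best first, with "score" (0 to 1); they miss things now and then, are a little off and sometimes report something else, mostly with a low value. They report only what shows in the picture. A call takes as long as a camera call.
- look_for(target, picture): "box" ([left, top, right, bottom] as shares, 0 to 1, of the picture: columns of its width, rows of its height, round what is visible of it).
The state is a dict: "time_s": time; "joint_pos": joint angles; "dq": joint speeds; "joint_efforts": joint torques, N m; "tool_pos": TCP position; "tcp_rot": TCP orientation; "contact_force": force on the tool from outside, world axes, zero at the start; "moment": the same for the moment, N m; "gripper_width": finger opening in m; "finger_force": force on a finger pad.
Only numpy, scipy, OpenCV 4.12 (cv2) and the standard library are available. Lean on these libraries where they do the work, as an engineer would, in place of code of your own. Each camera call takes 0.05 s, during which the arm holds its last target. There are 200 camera calls.

### The job

One of the five walnut squares along the front of the wooden drip box is a concealed push catch; the other four are dummies that do not move. Feel across them lightly with the fingertips until you find the square that gives, press it in until the brass cover over the drip pan springs open, then let go so that the square comes back up and the cover is left standing open. Only touch and press: do not grip, lift or shift the umbrella tip, key dish, shoehorn or boot jack.

Things in the scene. Friction and masses are not known exactly. Their poses are not given: they have to be found in the camera images.
- drip_box: Low wooden box fixed to the bench, 260 (its x) x 440 (its y) x 70 mm high. Origin: centre of its underside, on the bench; z up; its -x side is the front and faces the robot, turned by up to 0.3 rad either way. The front part of its flat top holds a row of five squares; behind them, from x = -29 to 126 mm, lies the brass cover
- row_middle (a point): Centre of the middle square, level with the top, at x = -80, y = 0, z = 70 mm in the box's frame. Five squares, each 72 x 72 mm, stand along the box's y at -144, -72, 0, 72 and 144 mm from here. Each is a thin light frame around a dark walnut middle 62 x 62 mm. Four middles are rigid and level with the top; one, at any of the five places, is the catch and lies 2 mm lower
- catch (a joint): Travel of the catch square, straight down, m: 0 at rest (2 mm below the box's top), 0.008 fully in. Its spring yields from about 2 N and takes about 7 N to press fully in. At about 5 to 6 mm it frees the cover; let go, it springs back to 0. The value does not tell which square it is
- cover (a joint): Opening angle of the brass cover, rad: 0 shut and level, 1.7 fully open (just past upright). The hinge is along its far edge (+x side of the box), 126 mm behind the box's origin. Locked shut until the catch is pressed; then a damped spring swings it up by itself, away from the robot, in 2 to 3 s, and holds it open
- cover_edge (a point): Middle of the cover's front edge, on its top face. The cover is a brass sheet 155 x 436 x 4 mm lying on top of the box, its top 74 mm above the bench when shut
- umbrella_tip: Black rubber umbrella tip, 24 mm across the foot and 36 mm high, standing loose on the box's top at the left end (+y) of the row of squares. Origin: centre of its foot. To be left alone
- key_dish: Shallow pewter dish, 90 mm across and 18 mm high, loose on the bench between the robot and the box. Origin: centre of its underside. To be left alone
- shoehorn: Amber horn shoehorn, about 215 mm long (its x), 36 mm wide, 6 mm thick, loose on the ribs of the black cast-iron boot tray to the right of the box (360 x 220 mm, 18 mm high). Origin on its underside. To be left alone
- boot_jack: Walnut boot jack, 250 mm long (its x), 90 mm wide, 30 mm high, loose on the ribs of the boot tray. Origin on its underside. To be left alone

How it is judged:
On the way, in this order (a step that is already met when the one before it is completed fails the run):
1. the catch square is pressed in by more than 4 mm (value of joint catch above 0.004 m), for 0.05 s.
2. the cover swings up (value of joint cover above 0.8 rad), for 0.05 s.
At the end, for the whole second after the job is handed in: The cover stands open by more than 1.3 rad, the catch square is back up to within 2 mm of rest, and the umbrella tip, key dish, shoehorn and boot jack are within 20 mm of where they were (value of joint cover above 1.3 rad and value of joint catch below 0.002 m and distance of each of boot_jack, shoehorn, key_dish, umbrella_tip from where it was at the start of the episode below 0.02 m); the robot touches nothing.
It fails at once if a bystander is lifted or shifted by more than 20 mm (distance of any of boot_jack, shoehorn, key_dish, umbrella_tip from where it was at the start of the episode above 0.02 m).
It fails at once if the fingers bear on anything with more than 60 N (contact force between the fingers and anything else above 60 N).
It also fails if it takes over 58 s, if anything falls off the work surface, if the arm or the gripper's body presses on something with over 40 N, if the wrist force passes 120 N, or if a joint passes its speed limit or range.

## Working session

There is one attempt and no reset: what is moved stays moved. The work goes in short steps, Python scripts to look and compute and a shell command to move; the robot and the scene stay as the last step left them, time stands still between calls to the robot, and variables do not carry over. Pictures are saved under pics/ and viewed, at most 10 in all, crops included, and the job is handed in when it is done.

```bash
mkdir -p pics; python3 - <<'E'
from bench import r,snapshot,look_for
import cv2
s=r.sense();print({k:s[k] for k in('time_s','tool_pos','tcp_rot','contact_force','gripper_width')})
for n in('top','side'):
    p=snapshot(n);cv2.imwrite(f'pics/{n}0.png',p['color'][:,:,::-1])
    print(n,p['intrinsics'],p['xyz'],p['orientation'])
    for t in('drip_box','row_middle','catch','cover','umbrella_tip','key_dish'):
        print(t,[(round(d['score'],2),[round(float(v)*w) for v,w in zip(d['box'],(640,480,640,480))]) for d in look_for(t,p)[:2]])
E
```

```text
{'time_s': 0.0, 'tool_pos': array([0.1973843 , 0.6185487 , 0.22565396]), 'tcp_rot': array([-3.13957477e+00, -6.29952130e-05,  2.83280692e+00]), 'contact_force': array([0.9554664 , 0.00716474, 0.72410672]), 'gripper_width': 0.09197795551859449}
top [[535.52250675   0.         314.84881363]
 [  0.         535.52250675 237.73692165]
 [  0.           0.           1.        ]] [ 0.4405504  -0.10609921  1.17900094] [-2.98924248 -0.01026937 -1.59055122]
drip_box [(0.74, [95, 152, 323, 320])]
row_middle [(0.65, [94, 155, 325, 319])]
catch [(0.83, [133, 272, 166, 306])]
cover [(0.66, [92, 154, 313, 272])]
umbrella_tip [(0.42, [108, 281, 126, 290])]
key_dish [(0.88, [186, 312, 233, 354])]
side [[466.40278171   0.         315.09627649]
 [  0.         466.40278171 246.89059613]
 [  0.           0.           1.        ]] [0.45698321 0.63283567 0.68037791] [-2.22821953 -0.00592342 -2.9321208 ]
drip_box [(0.78, [179, 247, 370, 478]), (0.63, [180, 247, 305, 448])]
row_middle [(0.61, [178, 250, 369, 480])]
catch [(0.58, [310, 384, 354, 419])]
cover [(0.56, [183, 248, 305, 446])]
umbrella_tip [(0.66, [182, 247, 307, 449]), (0.41, [179, 248, 373, 478])]
key_dish [(0.74, [181, 248, 306, 447]), (0.6, [376, 351, 429, 397])]
```

View pics/top0.png

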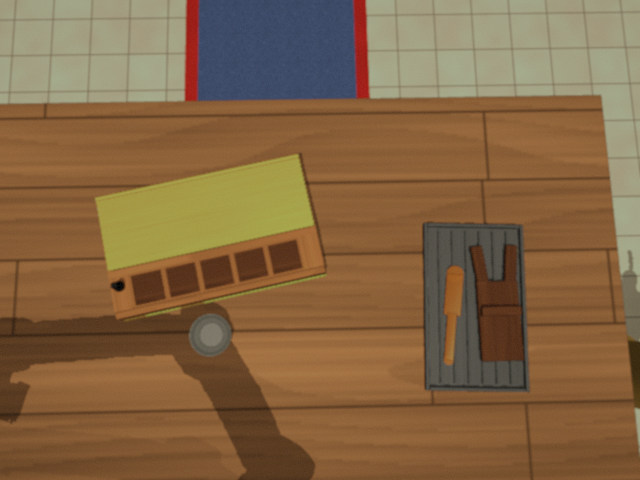

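View pics/side0.png

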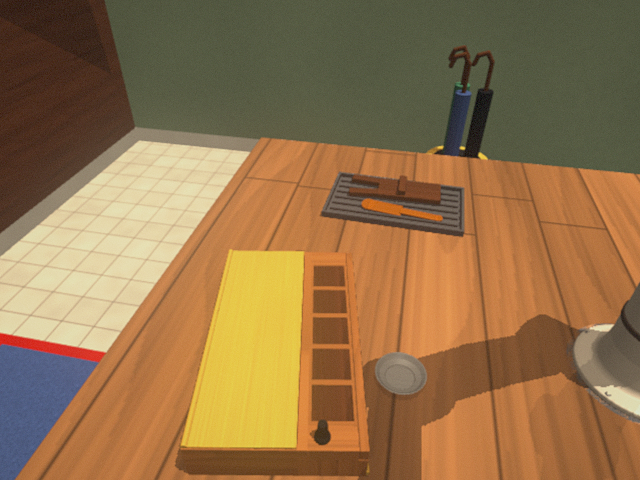

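Top view: the five squares are near (149,288), (183,280), (217,272), (251,265) and (286,257). The umbrella tip is at (118,286) and the dish at (210,334). Both networks put the catch at the leftmost (+y) square, which I still have to confirm by feel. Next step is locating the row.

```bash
cat > h.py <<'E'
import numpy as np
from scipy.spatial.transform import Rotation as Ro
def ray(p,uv,z):
    d=Ro.from_euler('xyz',p['orientation']).as_matrix()@np.linalg.inv(p['intrinsics'])@np.array([*uv,1.])
    c=np.array(p['xyz']);return c+d*(z-c[2])/d[2]
def totool(s,w):  # world point -> tool cm
    return Ro.from_euler('xyz',s['tcp_rot']).as_matrix().T@(np.array(w)-s['tool_pos'])*100
E
python3 - <<'E'
from bench import r,snapshot,look_for
from h import *
import cv2
pts={}
for n,g in(('top',[(149,288),(183,280),(217,272),(251,265),(286,257)]),('side',[(333,403),(332,364),(331,331),(329,301),(328,275)])):
    p=snapshot(n)
    # dark walnut middles: threshold brightness, component at each seed
    m=(cv2.GaussianBlur(p['color'],(3,3),0)[:,:,0]<115).astype(np.uint8)
    nl,lab,st,ce=cv2.connectedComponentsWithStats(m,connectivity=4)
    for u in g:
        l=lab[u[1],u[0]];a=st[l,4];c=ce[l] if l and 300<a<2500 else u
        print(n,u,a,np.round(c,1),np.round(ray(p,c,.07),4))
    if n=='top': print('tip foot',ray(p,(118,287),.08),'dish',ray(p,(210,334),.01), 'corners',[ray(p,u,.07).round(3) for u in((326,273),(117,318))])
s=r.sense();print(s['tool_pos'],s['tcp_rot'])
E
```

```text
top (149, 288) 880 [147.7 287.2] [0.5138 0.2253 0.07  ]
top (183, 280) 840 [182.2 279.4] [0.5285 0.1548 0.07  ]
top (217, 272) 824 [216.6 271.7] [0.5432 0.084  0.07  ]
top (251, 265) 816 [250.7 264.1] [0.5575 0.0135 0.07  ]
top (286, 257) 807 [284.6 256.5] [ 0.5721 -0.057   0.07  ]
tip foot [0.5147003  0.28277123 0.08      ] dish [0.4149965  0.10735946 0.01      ] corners [array([ 0.536, -0.143,  0.07 ]), array([0.452, 0.286, 0.07 ])]
side (333, 403) 187110 [333 403] [0.5124 0.2263 0.07  ]
side (332, 364) 187110 [332 364] [0.5268 0.1558 0.07  ]
side (331, 331) 187110 [331 331] [0.5412 0.0865 0.07  ]
side (329, 301) 187110 [329 301] [0.5583 0.0144 0.07  ]
side (328, 275) 187110 [328 275] [ 0.5738 -0.0574  0.07  ]
[0.19749617 0.61927497 0.22677004] [ 3.14153555e+00 -1.41225141e-05  2.83282974e+00]
```

```bash
python3 - <<'E'
from bench import r
from h import *
s=r.sense();print(totool(s,(.5096,.2198,.14)),totool(s,(.5096,.2198,.20)))
E
```

```text
[-41.8738297  -28.57466391   8.67478153] [-41.87374497 -28.57432132   2.67478154]
```

```bash
python3 -m creep '[[[0,-3,-2,0,-2],[0,-6,-4,0,-4],[0,-9,-6,0,-6],[0,-12,-8,0,-8],[0,-15,-10,0,-10],[0,-18,-12,0,-12],[0,-21,-14,0,-14],[0,-24,-16,0,-16],[0,-27,-18,0,-18],[0,-30,-20,0,-20],[0,-33,-22,0,-22],[0,-36,-24,0,-24],[0,-38,-26,1,-26],[0,-40,-27.5,2,-28],[0,-41.9,-28.6,3,-29.4],[0,-41.9,-28.6,5,-29.4],[0,-41.9,-28.6,7,-29.4],[0,-41.9,-28.6,8.7,-29.4],[0,-41.9,-28.6,8.7,-29.4],[0,-41.9,-28.6,8.7,-29.4]]]'
python3 - <<'E'
from bench import r,snapshot,look_for
from h import *
import cv2
s=r.sense();print(s['tool_pos'],s['tcp_rot'],s['contact_force'],s['gripper_width'])
p=snapshot('wrist');cv2.imwrite('pics/w1.png',p['color'][:,:,::-1])
E
```

```text
time_s: 2.47
tool_pos: [0.5091, 0.2193, 0.1392]
tcp_rot: [-3.141, -0.002, -2.937]
contact_force: [0.0, -0.1, 0.3]
gripper_width: 0.0004
finger_force: 0.0
[0.50912733 0.21926403 0.13918823] [-3.14142028e+00 -2.02713544e-03 -2.93706299e+00] [ 0.03471981 -0.14887749  0.28685394] 0.0004045299369458179
```

View pics/w1.png

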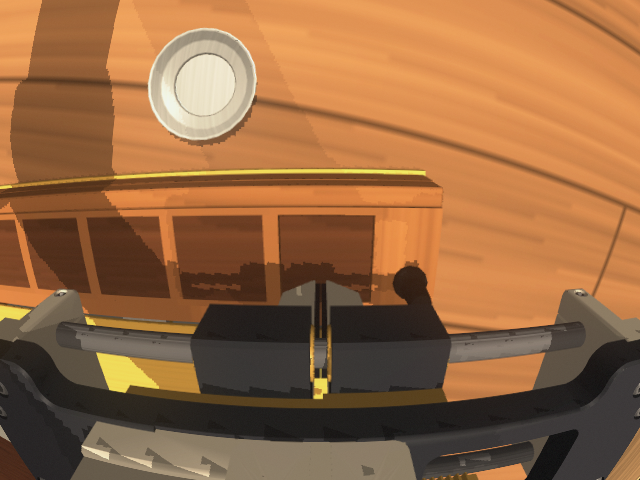

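The shut fingertips (near (320,290)) hang over the leftmost square. The umbrella tip at (410,285) is clear to the right and the dish is at (203,85). Going down gently.

```bash
python3 -m creep '[[[0,0,0,1.5,0],[0,0,0,3,0],[0,0,0,4.5,0],[0,0,0,5.7,0],[0,0,0,6.2,0],[0,0,0,6.3,0],[0,0,0,6.4,0],[0,0,0,6.4,0],[0,0,0,6.4,0]]]'; python3 -m creep '[[[0,0,0,0.1,0],[0,0,0,0.2,0],[0,0,0,0.3,0],[0,0,0,0.4,0],[0,0,0,0.5,0],[0,0,0,0.5,0],[0,0,0,0.5,0]]]'
```

```text
time_s: 3.27
tool_pos: [0.5104, 0.2198, 0.0765]
tcp_rot: [3.141, 0.001, -2.937]
contact_force: [1.0, 0.0, -0.3]
gripper_width: 0.0003
finger_force: 0.0
time_s: 3.85
tool_pos: [0.5097, 0.2195, 0.0706]
tcp_rot: [3.142, -0.0, -2.937]
contact_force: [-0.6, 0.3, -1.1]
gripper_width: 0.0004
finger_force: 0.0
```

```bash
for i in 1; do python3 -m creep '[[[0,0,0,0.1,0],[0,0,0,0.1,0],[0,0,0,0.2,0],[0,0,0,0.2,0],[0,0,0,0.3,0],[0,0,0,0.3,0],[0,0,0,0.3,0]]]'; done; python3 -m creep '[[[0,0,0,0.1,0],[0,0,0,0.2,0],[0,0,0,0.2,0],[0,0,0,0.2,0]]]'
```

```text
time_s: 4.43
tool_pos: [0.5098, 0.2195, 0.0679]
tcp_rot: [-3.142, 0.0, -2.937]
contact_force: [-1.1, -0.2, 2.8]
gripper_width: 0.0
finger_force: 1.2
time_s: 4.77
tool_pos: [0.5098, 0.2195, 0.0658]
tcp_rot: [-3.142, 0.0, -2.937]
contact_force: [-0.9, -0.8, 4.0]
gripper_width: 0.0005
finger_force: 2.3
```

The square gives: 2.8 N at 67.9 mm and 4.0 N at 65.8 mm, which matches the spring. Pressing further.

```bash
python3 -m creep '[[[0,0,0,0.1,0],[0,0,0,0.2,0],[0,0,0,0.3,0],[0,0,0,0.4,0],[0,0,0,0.45,0],[0,0,0,0.45,0],[0,0,0,0.45,0]]]'; python3 - <<'E'
from bench import r,snapshot
import cv2
p=snapshot('side');cv2.imwrite('pics/s2.png',p['color'][:,:,::-1])
E
```

```text
time_s: 5.35
tool_pos: [0.5098, 0.2195, 0.0614]
tcp_rot: [-3.142, 0.0, -2.937]
contact_force: [-1.3, -1.1, 6.2]
gripper_width: 0.0007
finger_force: 3.0
```

View pics/s2.png

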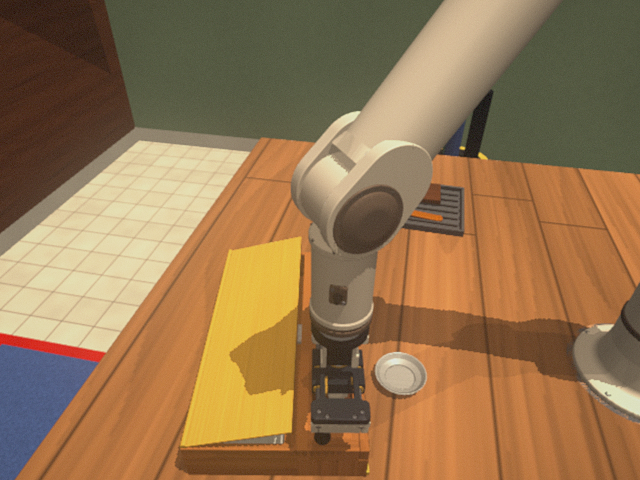

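The cover's front edge has risen off the box (around (240,440)), so it has been released, and the arm is clear of its swing. I'll hold briefly, then lift away.

```bash
python3 -m creep '[[[0,0,0,0,0],[0,0,0,0,0],[0,0,0,0,0],[0,0,0,0,0],[0,0,0,-0.3,0],[0,0,0,-0.7,0],[0,0,0,-1.2,0],[0,0,0,-2,0],[0,0,0,-3.5,0],[0,0,0,-5,0],[0,1,0,-7,0],[0,2,0,-9,0],[0,4,0,-11,0],[0,6,0,-12,0],[0,6,0,-12,0],[0,6,0,-12,0],[0,6,0,-12,0],[0,6,0,-12,0],[0,6,0,-12,0],[0,6,0,-12,0]]]'; python3 -m creep '[[[0,0,0,0,0],[0,0,0,0,0],[0,0,0,0,0],[0,0,0,0,0],[0,0,0,0,0],[0,0,0,0,0],[0,0,0,0,0],[0,0,0,0,0],[0,0,0,0,0],[0,0,0,0,0],[0,0,0,0,0],[0,0,0,0,0],[0,0,0,0,0],[0,0,0,0,0],[0,0,0,0,0],[0,0,0,0,0],[0,0,0,0,0],[0,0,0,0,0],[0,0,0,0,0],[0,0,0,0,0]]]'; python3 - <<'E'
from bench import r,snapshot
import cv2
p=snapshot('side');cv2.imwrite('pics/s3.png',p['color'][:,:,::-1])
E
```

```text
time_s: 7.07
tool_pos: [0.4512, 0.2072, 0.1805]
tcp_rot: [3.141, -0.001, -2.938]
contact_force: [0.6, 0.2, 0.9]
gripper_width: 0.0003
finger_force: 0.0
time_s: 8.73
tool_pos: [0.451, 0.2073, 0.1812]
tcp_rot: [3.142, -0.0, -2.937]
contact_force: [-0.1, 0.2, 0.3]
gripper_width: 0.0003
finger_force: 0.0
```

View pics/s3.png

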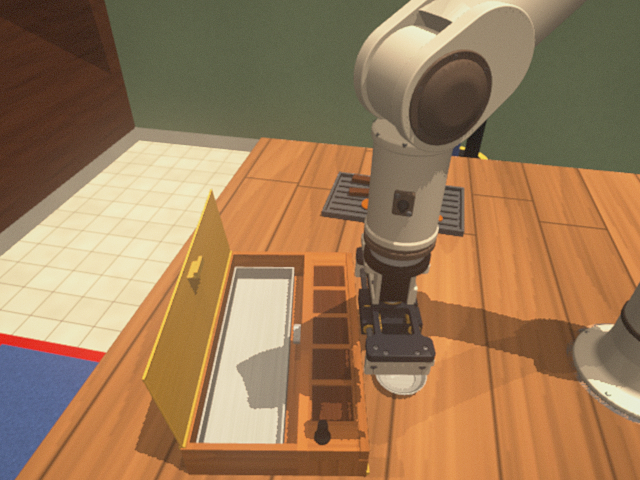

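The cover stands past upright (edge from (210,195) to (150,380)). The umbrella tip is unmoved at (322,432) and the arm is clear. I'll let it settle a moment more, then hand in.

```bash
python3 -m creep '[[[0,0,0,0,0],[0,0,0,0,0],[0,0,0,0,0],[0,0,0,0,0],[0,0,0,0,0],[0,0,0,0,0],[0,0,0,0,0],[0,0,0,0,0],[0,0,0,0,0],[0,0,0,0,0]]]' >/dev/null; python3 -c "
from bench import job
print(job.finish_job())"
```

```text
the job is handed in; nothing more can be done
None
```

The leftmost (+y) square was the catch: I pressed it in with about 6 N and let go, the cover is standing open with the bystanders left untouched, and the job is handed in (no verdict was returned).

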